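# Release the eccentric cam and push the battery carriage onto the test contacts

## Robot

A 6-joint arm with a two-finger parallel gripper is mounted at the origin on a cart in front of the work surface, level with it; the furniture and walls round the work are solid. World frame = base frame: x ahead of the robot, y to its left, z up, the work surface at z = 0. Lengths are in mm, angles in rad, forces in N, time in s.
With the tool pointing down it reaches from about 300 to 850 mm from the base axis. Payload 4.2 kg.
Tool frame: the origin (TCP) lies between the finger pads; the fingertips stand 19 mm ahead of it and the grasp point (between the pads) is the TCP (robot.tips_ahead is the distance from the TCP to the fingertips, in mm); z points along the fingers, y is the line along which they close (so a half turn about z gives the same grasp; the last joint's range is limited). The gripper opens to 91 mm and grips with 3 to 60 N. Pads are 32 mm wide; open, the fingers measure 118 mm over their backs; the gripper's body (76 mm by 178 mm) begins 60 mm behind the grasp point.
Start: joints at [-1.214, 0.32, 1.565, -0, 1.257, -0.02], TCP at [211.573, -534.676, 232.976] pointing down, gripper open.
Joint ranges: [-3.11, 3.11], [-0.84, 2.01], [0.21, 2.61], [-1.34, 4.49], [0.05, 2.63], [-2.56, 2.56]. Speed limits (rad/s): [2.57, 2.57, 3.14, 3.14, 3.14, 3.14].

## Interface

Orientations are given as a rotation vector (axis times angle).
In Python, from cell import robot gives the robot as it stands. The module is installed in compiled form; this text tells all that it offers.
- The arm moves only by the tool step_arm, never from a script. Its argument "commands" is a list of rows, each a list of 4 numbers: the shift along the tool's x, y, z in m, then the turn about the tool's z in degrees. In form: [[x, y, z, roll], ...]. A call has 1 to 20 rows; each row shifts and turns the commanded pose from where the row before left it, along the tool's axes as they then stand; what a row does not reach is not made up. A row lasts 1/10 s, in which the tool goes at most 50 mm and 8.59 degrees, less where a joint would pass 70% of its speed; a pose out of reach is approached as far as the arm can. A call with a gripper value outside its range is refused whole. "hand" is the finger opening in m, from 0 to 0.0912, set as the call begins (left out, the last holds). The fingers move at their own pace and stop on an object; "newtons" is the grip in N (left out, the last holds). Time passes only in rows, so rows that do not move let the fingers close. It gives the time, the measured TCP pose, the force, the opening and the grip force at its end, in the units of the state.
- robot.read_state(): the state, without advancing time (a new reading comes with each control period).
- robot.capture(name): name is "scene" or "top" or "wrist"; returns a dict with "pixels" (384x512x3 uint8, red, green, blue), "depth" (384x512 float32, mm along the optical axis (not along the pixel's ray), 0 where there is no reading), "K" (3x3 intrinsics, pixels), "pose" (4x4, takes a point from camera to world coordinates). Camera axes: x right, y down, z forward; pixel columns grow to the right and rows downward; lengths in mm; the calibration is good to about 2 mm. A picture is of the moment at which its call begins.
- robot.hand_in(): hands the job in; it is judged then, once.
The state is a dict: "time_s": time; "joint_positions": joint angles; "joint_velocities": joint speeds; "effort": joint torques, N m; "eef_pos": TCP position; "tcp_rot": TCP orientation; "wrist_force": force on the tool from outside, world axes, zero at the start; "wrist_torque": the same for the moment, N m; "grip_width": opening from 0.0 (shut) to 1.0 (fully open); "gripper_force": force on a finger pad.
Only numpy, scipy, OpenCV 4.12 (cv2) and the standard library are available. Lean on these libraries where they do the work, as an engineer would, in place of code of your own. Each camera call takes 0.05 s, during which the arm holds its last target. There are 200 camera calls.

## Task

Put the drone battery on test: with the fingers, push the red knob of the brass eccentric cam round, clockwise seen from above, until the cam's low point (green mark) faces the green-topped pin of the carriage, and only then push the carriage forward by its orange plate until it is fully home at the black contact block. Leave the cam at its low point and the battery lying in its nest. Pick nothing up, and leave the dropper bottle, the tape roll and the pliers where they are.

Things in the scene. Friction and masses are not known exactly. Their poses are not given: they have to be found in the camera images.
- fixture: Battery test fixture: aluminium base plate 196 x 216 x 12 mm fixed to the desk; carriage on its right half, cam on its left half, black contact block (top at 56 mm) at the far end of the carriage's track. Origin: on the desk under the plate's centre; x = forward (the carriage's travel), y = left, z = up. It may stand turned up to 0.35 rad either way.
- cam_axis (a point): The cam's vertical axis, 40 mm forward and 45 mm left of the fixture's origin; the point is 56 mm above the desk. The cam is a brass disc, radius 34 mm, top 26 mm above the desk, pivoted 18 mm off its centre: its edge is 16 mm from the axis at the low point (green mark) and 52 mm at the high point (red dot).
- cam (a joint): Cam angle in rad, counter-clockwise from above positive, range -1.2 to 2.95. 0: low point straight at the carriage's pin; low enough within about 20 degrees, turned well past it blocks again. Starts at 2.1 to 2.85; stays where it is left (friction 0.3 N m, 4 N at the knob). In the fixture frame its dark lever bar (27 to 34 mm high) points at the angle (joint - 0.8) from x towards y.
- lever_knob (a point): Middle of the red knob on the lever's end: an upright round post, 14 mm in diameter, from 33 to 69 mm above the desk; this point is 56 mm above the desk, 75 mm from the cam axis. Round it, above 34 mm, nothing is in the way but the battery, the orange plate and the contact block.
- carriage (a joint): Travel of the carriage along the fixture's x in m: 0 at the start (back), 0.035 fully home at a hard stop. Stays where it is left (friction about 2 N). A green-topped steel pin (14 mm in diameter) on its left arm meets the cam's edge: unless the cam is at its low point the carriage is blocked part way.
- push_face (a point): Centre of the rear face of the carriage's orange push plate, 45 mm above the desk. The plate is 58 mm wide (along the fixture's y), 9 mm thick, from 13 to 60 mm above the desk; pushing it along the fixture's x drives the carriage.
- pin_top (a point): Top centre of the green-topped pin on the carriage's arm, 28.5 mm above the desk; at the start 60 mm behind the cam axis.
- nest (a point): Centre of the floor of the carriage's nest (moves with the carriage), 18.5 mm above the desk; here the battery's underside lies.
- battery: Grey drone battery 53 x 83 x 35 mm, 0.08 kg, lying loose in the nest with its length along the fixture's x, top about 54 mm above the desk. Origin: centre of its underside.
- dropper: White dropper bottle, 36 mm in diameter, 95 mm tall, standing on the desk to the right of the fixture. Origin: centre of its underside. Leave alone.
- tape: Roll of dark tape with blue core, 54 mm in diameter, 18 mm high, lying to the right of the fixture. Origin: centre of its underside. Leave alone.
- pliers: Long-nose pliers with black and yellow grips, 36 x 134 x 11 mm, lying to the left of the fixture. Origin: centre of the underside. Leave alone.
Mind the look-alikes: they are no part of the job. Leave any pink or purple look-alike of the battery alone.

How it is judged:
By the outcome, as a careful person would: the job done as asked, in the order asked, and still so for the second after the job is handed in, with the robot touching nothing.
It also fails if it takes over 64 s, if anything falls off the work surface, if the arm or the gripper's body presses on something with over 40 N, if the wrist force passes 120 N, or if a joint passes its speed limit or range.

## Working session

There is one attempt and no reset: what is moved stays moved. The work goes in short steps, Python scripts to look and compute and a tool call to move; the robot and the scene stay as the last step left them, time stands still between calls to the robot, and variables do not carry over. Pictures are saved under pics/ and viewed, at most 10 in all, crops included, and the job is handed in when it is done.

Besides the shell and the picture viewer there is one more tool, called after "Emit:" as name(argument=value, ...), one argument or row to a line, values as JSON. step_arm: Moves the arm, as the interface text tells. Its arguments: {"type":"object","properties":{"commands":{"type":"array"},"hand":{"type":"number"},"newtons":{"type":"number"}},"required":["commands"]}

```bash
mkdir -p pics; cat > h.py <<'E'
import numpy as np, cv2
from cell import robot
def cap(n,f):
    c=robot.capture(n); np.savez('last_%s.npz'%n,**c)
    cv2.imwrite('pics/'+f,cv2.cvtColor(c['pixels'],cv2.COLOR_RGB2BGR)); return c
def ray(c,u,v,z):
    "world point on plane z along pixel"
    d=c['pose'][:3,:3]@np.linalg.inv(c['K'])@[u,v,1]; o=c['pose'][:3,3]
    return o+d*(z-o[2])/d[2]
def dep(c,u,v):
    k=c['depth'][v,u]; return (c['pose']@np.r_[np.linalg.inv(c['K'])@[u,v,1]*k,1])[:3]
E
python3 - <<'E'
from h import *
c=cap('top','top1.png'); cap('scene','scene1.png'); print(c['pose'],c['K']); print(robot.read_state())
im=cv2.imread('pics/top1.png'); s=cv2.imread('pics/scene1.png')
E
```

```text
[[ 2.55545813e-02 -9.96870295e-01  7.48102808e-02  4.91286215e+02]
 [-9.99668706e-01 -2.57128192e-02 -1.15265442e-03  5.75842200e+01]
 [ 3.07263018e-03 -7.47560410e-02 -9.97197119e-01  9.04843943e+02]
 [ 0.00000000e+00  0.00000000e+00  0.00000000e+00  1.00000000e+00]] [[397.99924731   0.         255.88969816]
 [  0.         397.99924731 187.97934109]
 [  0.           0.           1.        ]]
{'time_s': 0.1, 'joint_positions': array([-1.21403468e+00,  3.20239342e-01,  1.56551998e+00, -3.11936509e-06,
        1.25740809e+00, -2.00355608e-02]), 'joint_velocities': array([ 0.00182323, -0.00220912, -0.00371833,  0.00170692,  0.00234518,
        0.00065965]), 'effort': array([-5.87077011e-04, -4.13334203e+01, -2.32509774e+01,  7.29553937e-02,
        4.22170619e-02, -5.03237311e-05]), 'eef_pos': array([ 211.40615639, -534.2874592 ,  232.21218552]), 'tcp_rot': array([-3.08447862e+00, -5.88087374e-01,  4.18890442e-04]), 'wrist_force': array([-0.11891636, -0.12386555,  1.32150299]), 'wrist_torque': array([ 0.05290595, -0.00577671, -0.05579068]), 'gripper_force': 0.0, 'grip_width': 1.0015982695892673}
```

View pics/top1.png

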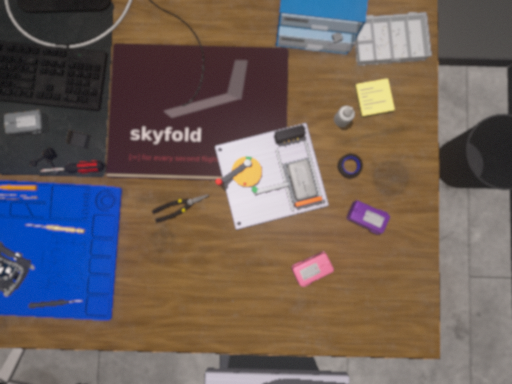

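View pics/scene1.png

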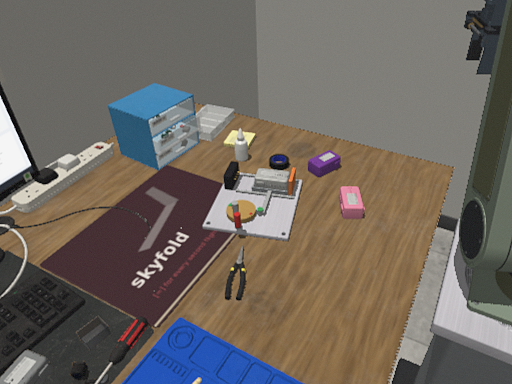

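The top view shows the fixture at about (271,175): the cam at (248,170), the red knob near (220,182), the orange plate at (309,201) and the grey battery at (302,178). The purple (369,217) and pink (313,269) boxes are look-alikes and not part of the job. I'll enlarge this area.

```bash
python3 - <<'E'
from h import *
im=cv2.imread('pics/top1.png')[115:235,200:340]
cv2.imwrite('pics/crop1.png',cv2.resize(im,None,fx=5,fy=5,interpolation=cv2.INTER_CUBIC))
E
```

```text
(no output)
```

View pics/crop1.png

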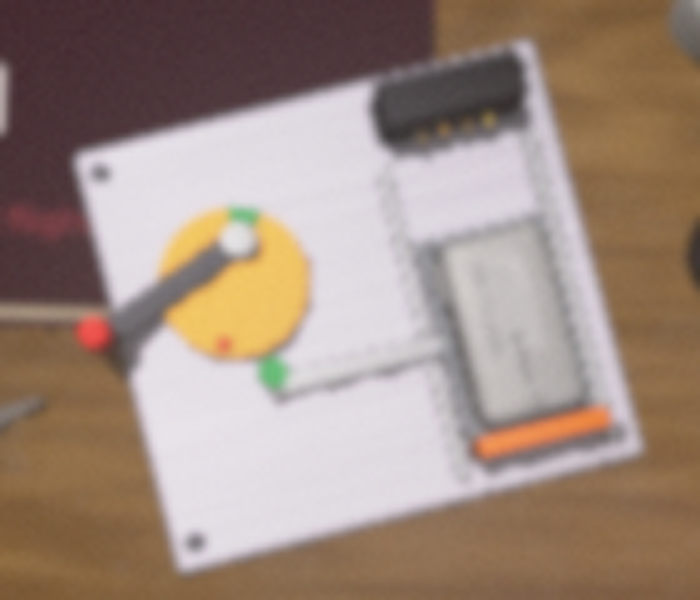

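The crop shows the plate corners at (75,157), (533,40), (643,452) and (180,572), the knob at (94,332), the cam axis at (238,240), the pin at (273,374), and the orange plate from (478,445) to (608,418).

```bash
cat >> h.py <<'E'
def P(c,x,y,z): return ray(c,200+(x+.5)/5-.5,115+(y+.5)/5-.5,z)
E
python3 - <<'E'
from h import *
c=dict(np.load('last_top.npz'))
L=[P(c,*p,12)[:2] for p in [(75,157),(533,40),(643,452),(180,572)]]
print(np.round(L,1),[np.linalg.norm(L[i]-L[i-1]) for i in range(4)])
M=np.array([[98,98],[98,-98],[-98,-98],[-98,98]])*1.; M=np.array([[108,98],[108,-98],[-108,-98],[-108,98]])*1.
o=np.mean(L,0); q=np.array(L)-o
th=np.arctan2((M[:,0]*q[:,1]-M[:,1]*q[:,0]).sum(),(M*q).sum()); print('o',o,'th',th)
R=np.array([[np.cos(th),-np.sin(th)],[np.sin(th),np.cos(th)]])
for n,p in dict(knob=(94,332,69),axis=(238,240,38),pin=(273,374,28.5),pl=(478,445,60),pr=(608,418,60),bat=(512,322,54)).items():
    w=P(c,*p)[:2]; print(n,w.round(1),'fix',(R.T@(w-o)).round(1))
ax=o+R@[40,45]; k=P(c,94,332,69)[:2]; f=R.T@(k-ax); print('axis',ax,'r',np.hypot(*f),'cam',np.arctan2(f[1],f[0])+.8)
E
```

```text
[[ 651.3  152.6]
 [ 710.6  -54.2]
 [ 524.2 -106.6]
 [ 465.3   99.5]] [np.float64(193.36484605291218), np.float64(215.12476067066373), np.float64(193.61965742532266), np.float64(214.3329884342597)]
o [587.82418932  22.79769947] th 0.27739389310660334
knob [566.7 136. ] fix [ 10.7 114.7]
axis [611.7  77.1] fix [37.8 45.7]
pin [553.8  60.2] fix [-22.5  45.3]
pl [523.6 -27.7] fix [-75.6 -30.9]
pr [536.5 -82.7] fix [-78.3 -87.4]
bat [577.  -41.9] fix [-28.1 -59.3]
axis [613.97183028  77.03146084] r 75.57798812804411 cam 2.7690707981424856
```

Emit:
step_arm(
  commands=[
    [0.0143, -0.0127, 0, 0],
    [0.0287, -0.0254, 0, 0],
    [0.0287, -0.0254, 0, 0],
    [0.0287, -0.0254, 0, 0],
    [0.0287, -0.0254, 0, 0],
    [0.0287, -0.0254, 0, 0],
    [0.0287, -0.0254, 0, 0],
    [0.0287, -0.0254, 0, 0],
    [0.0287, -0.0254, 0, 0],
    [0.0287, -0.0254, 0, 0],
    [0.0287, -0.0254, 0, 0],
    [0.0287, -0.0254, 0, 0],
    [0.0287, -0.0254, 0, 0],
    [0.0287, -0.0254, 0, 0],
    [0.0287, -0.0254, 0, 0],
    [0.0287, -0.0254, 0, 0],
    [0.0287, -0.0254, 0, 0],
    [0.0287, -0.0254, 0, 0],
    [0.0287, -0.0254, 0, 0],
    [0.0143, -0.0127, 0, 0],
  ],
  hand=0.0,
)

```text
time_s: 2.1
eef_pos: [540.9, 117.8, 232.5]
tcp_rot: [-3.084, -0.592, 0.001]
wrist_force: [-0.5, -0.3, 0.3]
grip_width: 0.004
gripper_force: 0.0
```

Emit:
step_arm(
  commands=[
    [0, 0, 0, -5.4],
    [0, 0, 0, -5.4],
    [0, 0, 0, -5.4],
    [0, 0, 0, -5.4],
    [0, 0, 0, -5.4],
    [0, 0, 0, -5.4],
    [0, 0, 0, -5.4],
    [0, 0, 0, -5.4],
    [0, 0, 0, -5.4],
    [0, 0, 0, -5.4],
    [0, 0, 0, -5.4],
    [0, 0, 0, -5.4],
    [0, 0, 0, -5.4],
    [0, 0, 0, -5.4],
    [0, 0, 0, -5.4],
    [0, 0, 0, -5.4],
    [0, 0, 0, -5.4],
    [0, 0, 0, -5.4],
    [0, 0, 0, -5.4],
    [0, 0, 0, -4.5],
  ],
)

```text
time_s: 4.1
eef_pos: [539.9, 114.4, 232.8]
tcp_rot: [-1.355, -2.833, 0.002]
wrist_force: [-0.4, 0.2, -0.0]
grip_width: 0.004
gripper_force: 0.0
```

```bash
cat >> h.py <<'E'
from scipy.spatial.transform import Rotation as Ro
def st():
    s=robot.read_state(); R=Ro.from_rotvec(s['tcp_rot']).as_matrix()
    print(round(s['time_s'],2),s['eef_pos'].round(1),'psi',round(np.arctan2(R[1,0],R[0,0]),4),'tilt',R[:,2].round(3),'F',s['wrist_force'].round(1),'w',round(s['grip_width'],3),'j',s['joint_positions'].round(2)); return s,R
E
python3 - <<'E'
from h import *
st(); c=cap('wrist','w1.png')
E
```

```text
4.1 [539.9 114.4 232.8] psi 2.2493 tilt [-0.001 -0.    -1.   ] F [-0.4  0.2 -0. ] w 0.004 j [ 0.19  0.28  1.62 -0.    1.24 -0.49]
```

View pics/w1.png

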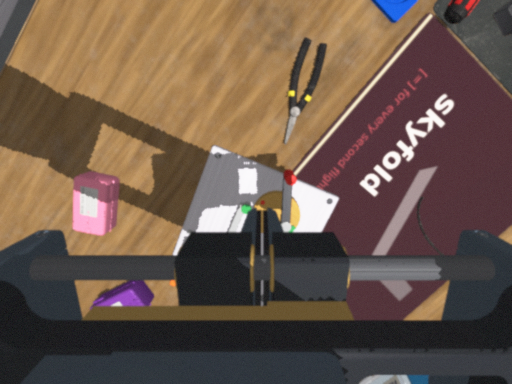

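The wrist view shows the closed fingers near (260,225), the red knob top at (290,177) and the lever running down to its hub near (287,225). I'll check the knob position against the top view.

```bash
python3 - <<'E'
from h import *
c=dict(np.load('last_wrist.npz'))
p=c['pixels'].astype(int); m=(p[...,0]>150)&(p[...,1]<70)&(p[...,2]<70); m[:,:270]=0;m[:,310:]=0;m[:150]=0;m[215:]=0
v,u=np.nonzero(m); print(u.mean(),v.mean(),len(u),u.min(),u.max(),v.min(),v.max())
print(ray(c,u.mean(),v.mean(),62), ray(c,u.mean(),v.mean(),69), dep(c,int(u.mean()),int(v.mean())))
E
```

```text
291.77777777777777 179.38888888888889 18 290 296 174 184
[567.80465433 137.03479385  62.        ] [566.11682015 137.86592568  69.        ] [565.21460753 137.57694223  68.43566089]
```

Emit:
step_arm(
  commands=[
    [0, 0, 0.015, 0],
    [0, 0, 0.03, 0],
    [0, 0, 0.03, 0],
    [0, 0, 0.03, 0],
    [0, 0, 0.03, 0],
    [0, 0, 0.022, 0],
    [0, 0, 0.01, 0],
    [0, 0, 0.005, 0],
    [0, 0, 0, 0],
    [0, 0.005, 0, 0],
    [0, 0.005, 0, 0],
    [0, 0.002, 0, 0],
    [0, 0, 0, 0],
  ],
)

```text
time_s: 5.45
eef_pos: [551.0, 122.5, 61.4]
tcp_rot: [1.359, 2.831, 0.001]
wrist_force: [-0.4, -0.4, 0.6]
grip_width: 0.002
gripper_force: 0.0
```

Emit:
step_arm(
  commands=[
    [0.0015, 0.0066, 0, 5],
    [0.0015, 0.0066, 0, 5],
    [0.0015, 0.0066, 0, 5],
    [0.0015, 0.0066, 0, 5],
    [0.0015, 0.0066, 0, 5],
    [0.0015, 0.0066, 0, 5],
    [0, 0, 0, 0],
  ],
)

```text
time_s: 6.15
eef_pos: [581.1, 147.1, 60.9]
tcp_rot: [-2.046, -2.383, 0.003]
wrist_force: [-1.5, -0.6, 0.5]
grip_width: 0.004
gripper_force: 0.8
```

```bash
cat >> h.py <<'E'
def rel():
    s,R=st(); d=s['eef_pos'][:2]-[613,77]; print('TCP rel axis in tool frame',(R[:2,:2].T@d).round(1),'joint if rigid',round(np.arctan2(R[1,0],R[0,0])-.277+.8,3))
E
python3 - <<'E'
from h import *
rel()
c=cap('top','t2.png')
im=cv2.imread('pics/t2.png')[115:235,200:340]
cv2.imwrite('pics/crop2.png',cv2.resize(im,None,fx=4,fy=4,interpolation=cv2.INTER_CUBIC))
E
```

```text
6.15 [581.1 147.1  60.9] psi 1.7228 tilt [-0.001 -0.001 -1.   ] F [-1.5 -0.6  0.5] w 0.004 j [ 0.23  0.51  1.73 -0.    0.9   0.08]
TCP rel axis in tool frame [ 74.2 -20.9] joint if rigid 2.246
```

View pics/crop2.png

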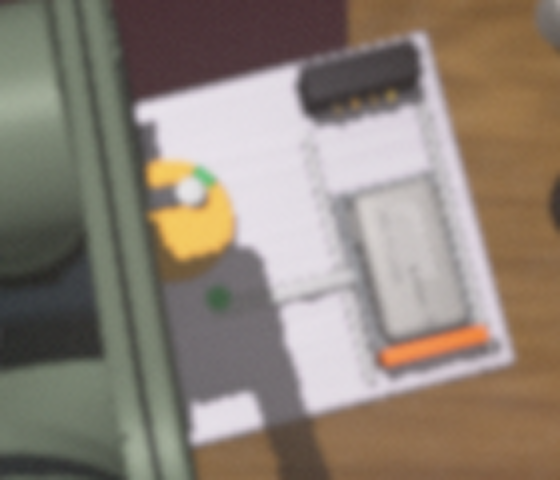

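The cam is turning as planned: the lever has gone round to point left at (160,197) and the green mark has moved to (205,176). I'll continue along the arc.

Emit:
step_arm(
  commands=[
    [0.0015, 0.0066, 0, 5],
    [0.0015, 0.0066, 0, 5],
    [0.0015, 0.0066, 0, 5],
    [0.0015, 0.0066, 0, 5],
    [0.0015, 0.0066, 0, 5],
    [0.0015, 0.0066, 0, 5],
    [0.0015, 0.0066, 0, 5],
    [0.0015, 0.0066, 0, 5],
    [0.0015, 0.0066, 0, 5],
    [0.0015, 0.0066, 0, 5],
    [0.0015, 0.0066, 0, 5],
    [0.0015, 0.0066, 0, 5],
    [0, 0, 0, 0],
  ],
)

```text
time_s: 7.5
eef_pos: [658.1, 139.2, 60.6]
tcp_rot: [-2.963, -1.042, 0.002]
wrist_force: [-1.4, 0.4, 0.2]
grip_width: 0.001
gripper_force: 0.8
```

```bash
python3 - <<'E'
from h import *
rel()
E
```

```text
7.5 [658.1 139.2  60.6] psi 0.6762 tilt [-0.002  0.    -1.   ] F [-1.4  0.4  0.2] w 0.001 j [0.19 0.61 1.54 0.   0.99 1.09]
TCP rel axis in tool frame [ 74.1 -20.3] joint if rigid 1.199
```

Emit:
step_arm(
  commands=[
    [0.0015, 0.0066, 0, 5],
    [0.0015, 0.0066, 0, 5],
    [0.0015, 0.0066, 0, 5],
    [0.0015, 0.0066, 0, 5],
    [0.0015, 0.0066, 0, 5],
    [0.0015, 0.0066, 0, 5],
    [0.0015, 0.0066, 0, 5],
    [0.0015, 0.0066, 0, 5],
    [0.0015, 0.0066, 0, 5],
    [0.0015, 0.0066, 0, 5],
    [0.0015, 0.0066, 0, 5],
    [0.0015, 0.0066, 0, 5],
    [0.0015, 0.0066, 0, 5],
    [0, 0, 0, 0],
  ],
)

```text
time_s: 8.9
eef_pos: [689.2, 62.2, 60.8]
tcp_rot: [-3.059, 0.712, -0.001]
wrist_force: [-0.4, 1.5, 0.2]
grip_width: 0.009
gripper_force: 0.7
```

```bash
python3 - <<'E'
from h import *
rel()
a=cap('top','t3.png');b=cap('scene','s3.png')
im=cv2.imread('pics/t3.png')[105:235,200:340];s=cv2.imread('pics/s3.png')[150:280,180:320]
cv2.imwrite('pics/c3.png',cv2.resize(np.hstack([im,s]),None,fx=2.85,fy=2.85,interpolation=cv2.INTER_CUBIC))
E
```

```text
8.9 [689.2  62.2  60.8] psi -0.4571 tilt [ 0.001  0.001 -1.   ] F [-0.4  1.5  0.2] w 0.009 j [0.07 0.63 1.49 0.   1.02 2.1 ]
TCP rel axis in tool frame [ 75.  -20.3] joint if rigid 0.066
```

View pics/c3.png

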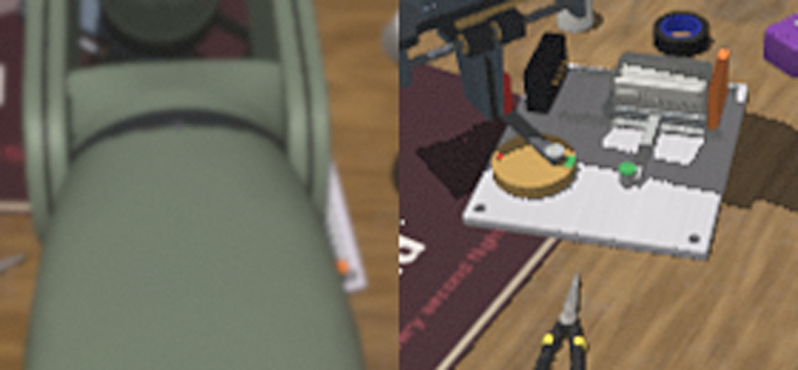

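The scene crop (right half) shows the cam's green mark at (570,161) almost facing the pin at (628,170). One small final turn, then I'll back off and rise.

Emit:
step_arm(
  commands=[
    [0.0012, 0.0054, 0, 4],
    [0, 0, 0, 0],
    [0, -0.01, 0, 0],
    [0, -0.015, 0, 0],
    [0, 0, -0.02, 0],
    [0, 0, -0.04, 0],
    [0, 0, -0.04, 0],
    [0, 0, -0.02, 0],
    [0, 0, 0, -6],
    [0, 0, 0, -8],
    [0, 0, 0, -8],
    [0, 0, 0, -8],
    [0, 0, 0, -8],
    [0, 0, 0, -8],
    [0, 0, 0, 0],
  ],
)

```text
time_s: 10.5
eef_pos: [701.1, 78.9, 181.0]
tcp_rot: [3.111, 0.431, 0.001]
wrist_force: [-0.2, 0.0, 0.2]
grip_width: 0.006
gripper_force: 0.0
```

```bash
cat >> h.py <<'E'
def togo(t):
    s,R=st(); print('tool shift',(R.T@(np.array(t)-s['eef_pos'])).round(1))
E
python3 - <<'E'
from h import *
togo([496.3,-64.7,180])
E
```

```text
10.5 [701.1  78.9 181. ] psi 0.2755 tilt [ 0.001 -0.    -1.   ] F [-0.2  0.   0.2] w 0.006 j [ 0.1   0.56  1.31 -0.    1.28  1.39]
tool shift [-236.2   82.4    0.9]
```

Emit:
step_arm(
  commands=[
    [-0.016, 0.0054, 0, 0],
    [-0.031, 0.011, 0, 0],
    [-0.031, 0.011, 0, 0],
    [-0.031, 0.011, 0, 0],
    [-0.031, 0.011, 0, 0],
    [-0.031, 0.011, 0, 0],
    [-0.031, 0.011, 0, 0],
    [-0.021, 0.007, 0, 0],
    [-0.013, 0.004, 0, 0],
    [0, 0, 0, 0],
  ],
)

```text
time_s: 11.5
eef_pos: [495.1, -65.6, 181.3]
tcp_rot: [3.112, 0.425, 0.0]
wrist_force: [0.5, 0.1, -0.5]
grip_width: 0.004
gripper_force: 0.0
```

```bash
python3 - <<'E'
from h import *
togo([496.3,-64.7,50])
a=cap('wrist','w4.png');b=cap('top','t4.png')
im=cv2.imread('pics/t4.png')[105:235,200:340];s=cv2.imread('pics/w4.png')
cv2.imwrite('pics/c4.png',np.hstack([cv2.resize(im,(396,368),interpolation=cv2.INTER_CUBIC),cv2.resize(s,(400,368))]))
E
```

```text
11.5 [495.1 -65.6 181.3] psi 0.2716 tilt [ 0. -0. -1.] F [ 0.5  0.1 -0.5] w 0.004 j [-0.15  0.24  1.81 -0.    1.09  1.14]
tool shift [  1.4  -0.6 131.3]
```

View pics/c4.png

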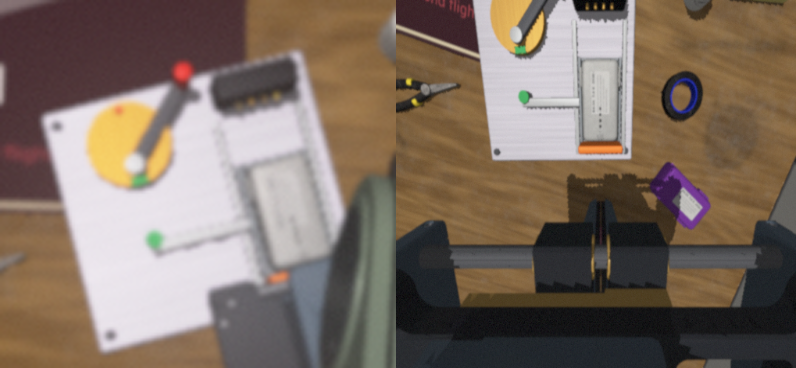

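The views show the cam's green mark at (138,182) facing the pin at (154,240). The fingers are centred behind the orange plate. I'll descend and push.

Emit:
step_arm(
  commands=[
    [0, 0, 0.02, 0],
    [0, 0, 0.03, 0],
    [0, 0, 0.03, 0],
    [0, 0, 0.03, 0],
    [0, 0, 0.015, 0],
    [0, 0, 0.006, 0],
    [0, 0, 0, 0],
    [0.005, 0, 0, 0],
    [0.004, 0, 0, 0],
    [0.003, 0, 0, 0],
    [0.003, 0, 0, 0],
    [0.003, 0, 0, 0],
    [0.003, 0, 0, 0],
    [0.003, 0, 0, 0],
    [0.003, 0, 0, 0],
    [0, 0, 0, 0],
  ],
)

```text
time_s: 13.2
eef_pos: [522.2, -57.7, 49.9]
tcp_rot: [-3.112, -0.429, -0.001]
wrist_force: [-0.2, -0.1, -0.4]
grip_width: 0.006
gripper_force: 0.2
```

```bash
python3 - <<'E'
from h import *
st()
E
```

```text
13.2 [522.2 -57.7  49.9] psi 0.2737 tilt [ 0.001  0.    -1.   ] F [-0.2 -0.1 -0.4] w 0.006 j [-0.13  0.43  1.92  0.    0.79  1.16]
```

Emit:
step_arm(
  commands=[
    [0.003, 0, 0, 0],
    [0.003, 0, 0, 0],
    [0.003, 0, 0, 0],
    [0.003, 0, 0, 0],
  ],
)

```text
time_s: 13.6
eef_pos: [533.2, -54.5, 49.8]
tcp_rot: [-3.112, -0.429, 0.001]
wrist_force: [-2.5, -0.6, 1.5]
grip_width: 0.004
gripper_force: 1.1
```

```bash
python3 - <<'E'
from h import *
st()
a=cap('wrist','w5.png');b=cap('scene','s5.png')
s=cv2.imread('pics/s5.png')[150:280,180:320];w=cv2.imread('pics/w5.png')
cv2.imwrite('pics/c5.png',np.hstack([cv2.resize(s,(396,368),interpolation=cv2.INTER_CUBIC),cv2.resize(w,(400,368))]))
E
```

```text
13.6 [533.2 -54.5  49.8] psi 0.2738 tilt [-0.  0. -1.] F [-2.5 -0.6  1.5] w 0.004 j [-0.12  0.44  1.9  -0.    0.8   1.17]
```

View pics/c5.png

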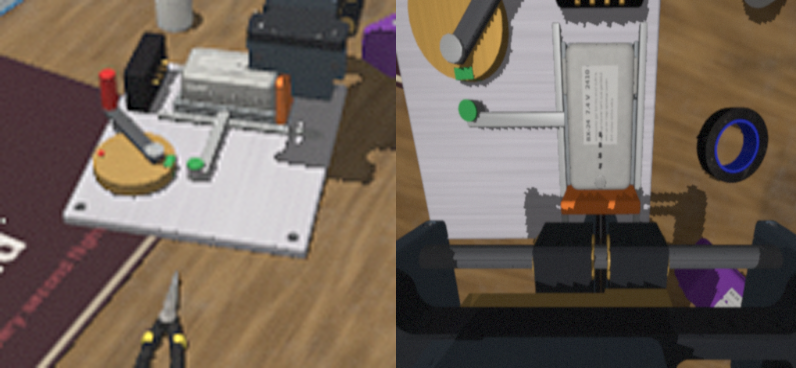

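The fingers are on the orange plate at 2.5 N, and the carriage has moved with the pin heading for the green mark. I'll push on in small steps until the hard stop shows in the force.

Emit:
step_arm(
  commands=[
    [0.002, 0, 0, 0],
    [0.002, 0, 0, 0],
    [0.002, 0, 0, 0],
    [0.002, 0, 0, 0],
    [0.0015, 0, 0, 0],
  ],
)

```text
time_s: 14.2
eef_pos: [542.3, -52.1, 49.9]
tcp_rot: [3.112, 0.429, -0.001]
wrist_force: [-5.1, -1.3, 1.8]
grip_width: 0.002
gripper_force: 3.1
```

Emit:
step_arm(
  commands=[
    [0.002, 0, 0, 0],
  ],
)

```text
time_s: 14.3
eef_pos: [542.4, -52.0, 49.9]
tcp_rot: [3.112, 0.43, -0.007]
wrist_force: [-9.0, -5.0, 7.9]
grip_width: 0.005
gripper_force: 5.4
```

Emit:
step_arm(
  commands=[
    [0.001, 0, 0, 0],
  ],
)

```text
time_s: 14.4
eef_pos: [542.4, -52.0, 49.9]
tcp_rot: [3.111, 0.431, -0.011]
wrist_force: [-10.9, -4.4, 8.1]
grip_width: 0.008
gripper_force: 5.8
```

Emit:
step_arm(
  commands=[
    [0.001, 0, 0, 0],
    [0, 0, 0, 0],
    [0, 0, 0, 0],
  ],
)

```text
time_s: 14.7
eef_pos: [542.4, -52.0, 49.9]
tcp_rot: [3.111, 0.43, -0.013]
wrist_force: [-11.5, -5.6, 8.5]
grip_width: 0.004
gripper_force: 6.0
```

Emit:
step_arm(
  commands=[
    [-0.006, 0, 0, 0],
    [-0.015, 0, 0, 0],
    [-0.025, 0, 0, 0],
    [-0.03, 0, -0.01, 0],
    [-0.01, 0, -0.04, 0],
    [0, 0, -0.04, 0],
    [-0.04, 0, -0.04, 0],
    [-0.04, 0, -0.02, 0],
    [-0.02, 0, 0, 0],
    [0, 0, 0, 0],
  ],
)

```text
time_s: 15.7
eef_pos: [370.5, -100.4, 196.4]
tcp_rot: [3.111, 0.426, 0.005]
wrist_force: [0.3, 0.0, -0.6]
grip_width: 0.002
gripper_force: 0.0
```

```bash
python3 - <<'E'
from h import *
st(); c=cap('top','t6.png'); b=cap('scene','s6.png')
im=cv2.imread('pics/t6.png')[115:235,200:340]
cv2.imwrite('pics/crop6.png',cv2.resize(im,None,fx=5,fy=5,interpolation=cv2.INTER_CUBIC))
E
```

```text
15.7 [ 370.5 -100.4  196.4] psi 0.2721 tilt [ 0.004 -0.001 -1.   ] F [ 0.3  0.  -0.6] w 0.002 j [-0.29  0.04  2.02  0.    1.08  1.  ]
```

View pics/crop6.png

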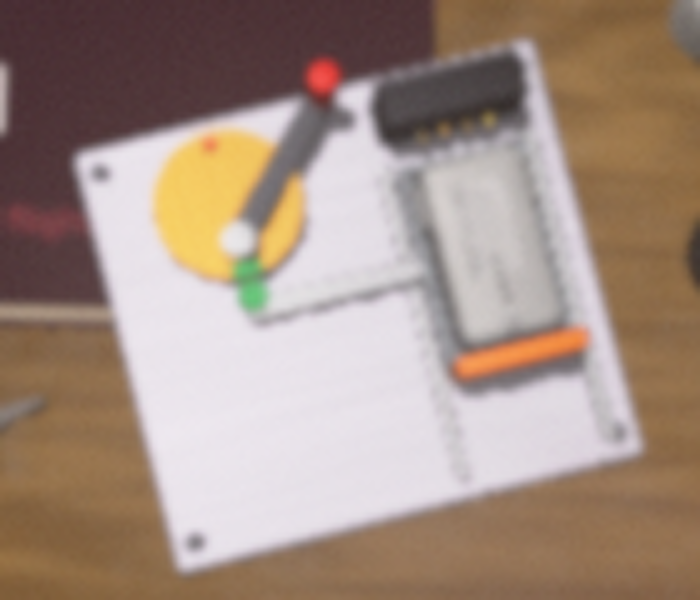

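The crop shows the pin at (253,296) up against the green mark, the battery in its nest by the contact block, and the orange plate centred near (522,354). I'll check the travel and cam angle in numbers.

```bash
python3 - <<'E'
from h import *
c=dict(np.load('last_top.npz')); th=.2774; R=np.array([[np.cos(th),-np.sin(th)],[np.sin(th),np.cos(th)]])
f=lambda *p:R.T@(P(c,*p)[:2]-[587.82,22.8])
for a,b in [((273,374,28.5),(253,296,28.5)),((543,431.5,60),(522,354,60))]: print((f(*b)-f(*a)).round(1))
k=f(324,77,69)-[40,45]; print('cam',np.arctan2(k[1],k[0])+.8,np.hypot(*k))
E
```

```text
[35.7 -0. ]
[34.1  0.1]
cam 0.019455921970952694 73.34977399371165
```

Travel measures about 35 mm and the cam is at about 0.02 rad, so the job is done.

```bash
python3 -c "
from cell import robot
print(robot.hand_in())"
```

```text
the job is handed in; nothing more can be done
None
```

The job is handed in: the cam is at its low point (about 0.02 rad), the carriage was then pushed about 35 mm to its hard stop, the battery lies in its nest, and I never touched the dropper bottle, tape roll or pliers.

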